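Jig plate off its dowels and onto the leaning rack

TASK

Lift the drilled aluminium plate straight up off the jig's two dowels, keeping it level. Lean it on the rack's rest bar, lengthwise, its lower end on the bench in front of the heel bar, and let go of it; then push its foot in along the bench until it presses on the rubber pad of the heel bar, gently, and leave it leaning there. Do not knock the jar of nuts.

Things in the scene. Friction and masses are not known exactly. Their poses are not given: they have to be found in the camera images.
- plate_center (a point): Centre (half-way up) of the loose aluminium plate, 180 mm long (x), 60 wide (y), 12 thick (z), 0.25 to 0.5 kg. A dowel hole (1 mm wider than the dowel) 70 mm from the centre near each end, two windows 36 x 30 mm between, 15 mm from the long edges. Starts flat on the jig, z up, underside 34 mm above the bench. Both ends are alike; either may be the foot.
- jig: Jig fixed to the bench, origin on the bench under its middle, x along its length. Foot 190 x 76 x 8 mm; on it a block 172 x 36 mm, top 34 mm high, so the plate's long edges overhang it by 12 mm. Two upright 10 mm steel dowels at x = -70 and +70 mm, tops 51 mm above the bench.
- rack: Fixed leaning rack; origin on the bench below the rest bar, +x away from the robot (the way the plate leans), y along the bar. Round bar 14 mm thick, axis 95 mm up, between posts at y = -79 and +79 mm (12 mm wide, 106 tall). The plate's foot stands on the bare bench on the -x side; 120 to 130 mm from the bar it leans at about 40 degrees and stays by friction; pushed in, it steepens.
- heel_rails: Two rails (frame as rack), 8 mm high, y = -60 and +60 mm, x = -114 to -2. The heel bar across them (17 mm high; knobs over the rails 26) carries a rubber pad 90 mm wide, top 9 mm up; the pad's front (-x) is between x = -66 and -94: not reported, see or feel it. Pad gives 5 mm under 12 N, then is rigid; a hard push tips the plate up off the rest bar. Its underside meets the pad with the foot 5 to 9 mm in front.
- jar_mid (a point): Middle (38 mm up) of a loose jar of nuts, 57 mm wide, 76 mm tall, standing behind the work; a bystander, not to be knocked.

How it is judged (in metres and radians):
On the way, in this order (a step that is already met when the one before it is completed fails the run):
1. the plate is lifted level, its centre more than 25 mm above where it lay on the jig, clear of the dowels (z of plate_center in the frame of jig above 0.065 m and angle between plate_center's own z axis and vertical below 0.2 rad), for 0.05 s.
2. the plate leans on the rest bar (0.45 to 1.25 rad from level), let go (angle between plate_center's own z axis and vertical between 0.45 and 1.25 rad and contact force between plate and rack above 0.2 N and contact force between plate and the fingers below 0.05 N and horizontal distance between plate_center and rack below 0.1 m), for 0.2 s.
3. the fingers push the plate's foot against the heel bar's pad (more than 2 N on it) (contact force between plate and heel_rails above 2 N and contact force between plate and the fingers above 1 N), for 0.05 s.
At the end, for the whole second after the job is handed in: The plate leans lengthwise on the rest bar, foot on the bench, 0.74 to 1.2 rad from level, centre 58 to 95 mm high, 0 to 60 mm in front of the bar and within 35 mm of the rack's middle, square to the bar within 0.2 rad, still and let go (angle between plate_center's own z axis and vertical between 0.74 and 1.2 rad and height (world z) of plate_center between 0.058 and 0.095 m and x of plate_center in the frame of rack between -0.06 and 0 m and y of plate_center in the frame of rack between -0.035 and 0.035 m and angle between the y axis of plate_center and the y axis of rack, either way round below 0.2 rad and contact force between plate and rack above 0.1 N and linear speed of plate below 0.02 m/s); the robot touches nothing.
It fails at once if the plate is tilted more than 0.15 rad while still on the dowels (z of plate_center in the frame of jig below 0.052 m and horizontal distance between plate_center and jig below 0.02 m and angle between plate_center's own z axis and vertical above 0.15 rad).
It fails at once if the plate is pressed on the heel bar with more than 30 N (contact force between plate and heel_rails above 30 N).
It fails at once if the jar is knocked over or shifted by more than 25 mm (distance of jar_mid from where it was at the start of the episode above 0.025 m or angle between jar_mid's own z axis and vertical above 0.4 rad).
It also fails if it takes over 64 s, if anything falls off the work surface, if the arm or the gripper's body presses on something with over 40 N, if the wrist force passes 120 N, or if a joint passes its speed limit or range.

ROBOT

A 6-joint arm with a two-finger parallel gripper is mounted at the origin on a cart in front of the work surface, level with it; the furniture and walls round the work are solid. World frame = base frame: x ahead of the robot, y to its left, z up, the work surface at z = 0. Lengths are in mm, angles in degrees, forces in N, time in s.
With the tool pointing down it reaches from about 300 to 850 mm from the base axis. Payload 4.2 kg.
Tool frame: the origin (TCP) lies on the centre line of the jaws, within the pads' length; the fingertips stand 11 mm ahead of it and the grasp point (between the pads) lies 8 mm behind it; z points along the fingers, y is the line along which they close (so a half turn about z gives the same grasp; the last joint's range is limited). The gripper opens to 91 mm and grips with 3 to 60 N. Pads are 32 mm wide; open, the fingers measure 118 mm over their backs; the gripper's body (76 mm by 178 mm) begins 60 mm behind the grasp point.
Start: joints at [68.87, 18.312, 89.639, -0, 72.044, -1.146], TCP at [196.521, 540.39, 224.976] pointing down, gripper open.
Joint ranges: [-177.97, 177.97], [-48.28, 115.42], [12.27, 149.76], [-77.06, 257.06], [2.81, 150.46], [-146.56, 146.56]. Speed limits (degrees/s): [147.25, 147.25, 180, 180, 180, 180].

INTERFACE

Orientations are given as [roll, pitch, yaw] about the fixed x, y, z axes, in that order (R = Rz(yaw) Ry(pitch) Rx(roll)).
In Python, from workcell import env, grab_frame, camera_model, models gives the robot as it stands.
- The arm moves only by the shell command python3 -m crank 'ROWS' [FORCE]. ROWS is text: rows parted by semicolons, each of 7 numbers parted by spaces: the closure, from -1 (fully open) to 1 (shut), so that 0 is half open, then the shift along the tool's x, y, z in mm, then the turn, a rotation vector about the tool's x, y, z in degrees. A call has 1 to 10 rows; each row shifts and turns the commanded pose from where the row before left it, along the tool's axes as they then stand; what a row does not reach is not made up. A row lasts 1/8 s, in which the tool goes at most 62.5 mm and 10.7 degrees, less where a joint would pass 70% of its speed; a pose out of reach is approached as far as the arm can. A call is refused whole if a number of a shift passes 62.5 or a number of a turn 10.7, either way. A call with a gripper value outside its range is refused whole. The fingers move at their own pace and stop on an object; FORCE is the grip in N (left out, the last holds). Time passes only in rows, so rows that do not move let the fingers close. It gives the time, the measured TCP pose, the force, the opening and the grip force at its end, in the units of the state.
- env.state(): the state, without advancing time (a new reading comes with each control period).
- grab_frame(name): name is "scene" or "top" or "wrist"; returns the picture (480x640x3 uint8, blue, green, red); there is no depth.
- camera_model(name): a dict with "K" (3x3 intrinsics, pixels), "R" (3x3) and "t" (3): a world point X has camera coordinates R X + t; the wrist camera has in their place "mount" (4x4, takes a point from camera to tool coordinates, whose origin is the TCP and whose axes are the flange's). Camera axes: x right, y down, z forward; pixel columns grow to the right and rows downward; lengths in mm; the calibration is good to about 2 mm. A picture is of the moment at which its call begins: read the wrist's pose just before it. camera_model takes no time and is no camera call.
- env.job_done(): hands the job in; it is judged then, once.
Trained networks look in the newest picture that a camera, given by its name, has taken for a name from the list of things; names that differ only in an ending like _2 or _b are one class to them, and where a whole thing is asked for, a point or a joint stands for the part that bears it (a point fixed in the world has none). Each returns a list of dicts, best first, with "p" (0 to 1); they miss things now and then, are a little off and sometimes report something else, mostly with a low value. They report only what shows in the picture. A call takes as long as a camera call.
- models.search_frame(name, camera): "point" ([x, y, z] in mm, in world coordinates, good to about 4 mm: the middle of the surface that is visible of it).
The state is a dict: "time_s": time; "qpos": joint angles; "qvel": joint speeds; "effort": joint torques, N m; "ee_pos": TCP position; "ee_rot": TCP orientation; "force": force on the tool from outside, world axes, zero at the start; "torque": the same for the moment, N m; "gripper_width": finger opening in mm; "gripper_force": force on a finger pad.
Only numpy, scipy, OpenCV 4.12 (cv2) and the standard library are available. Lean on these libraries where they do the work, as an engineer would, in place of code of your own. Each camera call takes 0.05 s, during which the arm holds its last target. There are 200 camera calls.

## Working session

There is one attempt and no reset: what is moved stays moved. The work goes in short steps, Python scripts to look and compute and a shell command to move; the robot and the scene stay as the last step left them, time stands still between calls to the robot, and variables do not carry over. Pictures are saved under pics/ and viewed, at most 10 in all, crops included, and the job is handed in when it is done.

```bash
mkdir -p pics; ls
cat > h.py <<'E'
import numpy as np,cv2
from scipy.spatial.transform import Rotation as Ro
from workcell import env,grab_frame,camera_model,models
def ray(cam,u,v,z):
    m=camera_model(cam);K,R,t=[np.array(m[k],float) for k in("K","R","t")]
    t=t.ravel();d=R.T@np.linalg.solve(K,[u,v,1]);c=-R.T@t
    return c+d*(z-c[2])/d[2]
def proj(cam,X):
    m=camera_model(cam);K,R,t=[np.array(m[k],float) for k in("K","R","t")]
    p=K@(R@np.array(X,float)+t.ravel());return p[:2]/p[2]
E
python3 - <<'E'
from h import *
for c in("top","scene"):
    cv2.imwrite(f"pics/{c}0.png",grab_frame(c))
    m=camera_model(c);print(c,np.round(-np.array(m["R"]).T@np.array(m["t"]).ravel()))
    for n in("plate_center","jig","rack","heel_rails","jar_mid"):
        print(n,[(np.round(r["point"]).tolist(),round(r["p"],2),np.round(proj(c,r["point"])).tolist()) for r in models.search_frame(n,c)][:2])
print(env.state())
E
```

```text
pics
top [ 423. -113.  910.]
plate_center [([452.0, -228.0, 48.0], 0.77, [378.0, 310.0])]
jig [([444.0, -219.0, 38.0], 0.59, [372.0, 315.0]), ([554.0, 6.0, 7.0], 0.43, [241.0, 251.0])]
rack [([615.0, 6.0, 100.0], 0.83, [235.0, 205.0])]
heel_rails [([555.0, 5.0, 14.0], 0.95, [241.0, 250.0])]
jar_mid [([649.0, -222.0, 78.0], 0.95, [374.0, 190.0])]
scene [145. 444. 497.]
plate_center [([480.0, -222.0, 40.0], 0.75, [403.0, 258.0])]
jig [([485.0, -198.0, 10.0], 0.66, [391.0, 280.0])]
rack [([615.0, 18.0, 66.0], 0.85, [225.0, 284.0])]
heel_rails [([546.0, 12.0, 8.0], 0.7, [269.0, 336.0])]
jar_mid [([654.0, -205.0, 54.0], 0.93, [306.0, 220.0])]
{'time_s': 0.6, 'qpos': array([ 6.88690703e+01,  1.83091938e+01,  8.96404612e+01,  4.62611693e-04,
        7.20433957e+01, -1.14709982e+00]), 'qvel': array([-0.15500808, -0.00163644, -0.06708162, -0.04662649, -0.04713606,
       -0.04443189]), 'effort': array([ 1.83072525e-04, -4.12133610e+01, -2.32135820e+01,  7.26699061e-02,
        3.79387743e-02, -1.69924550e-05]), 'ee_pos': array([196.51820006, 540.37840809, 224.99315964]), 'ee_rot': array([ 1.79993043e+02, -3.00886878e-04,  1.60016027e+02]), 'force': array([-0.9002145 ,  0.17630298, -0.49115978]), 'torque': array([-0.02706575, -0.05321034, -0.0142913 ]), 'gripper_force': 0.0, 'gripper_width': 91.29677741942743}
```

View pics/top0.png

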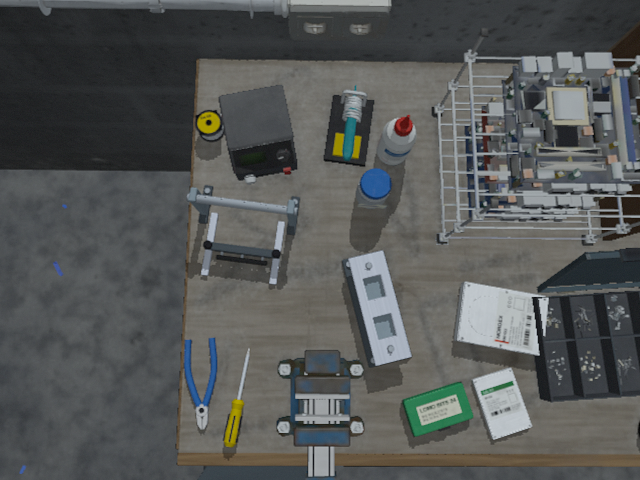

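View pics/scene0.png

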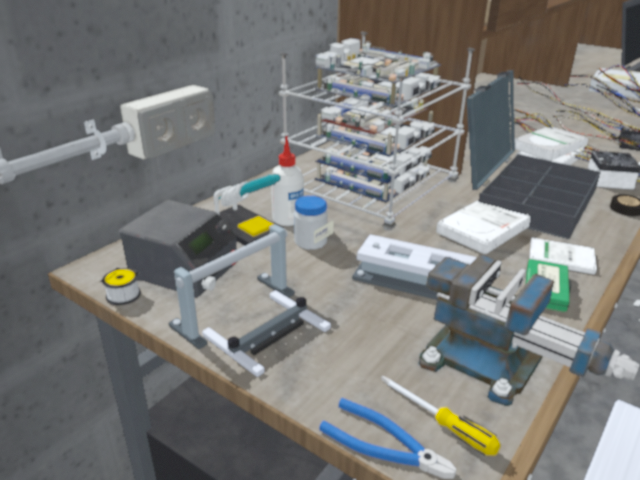

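The top view shows the plate centred near (378,307), with its holes near (368,266) and (390,349). The rest bar runs from about (193,199) to (293,209), and the heel bar lies at about row 250. The jar lid is at (376,184). I'll refine these on a zoomed crop.

Run:
```python
from h import *
im=cv2.imread("pics/top0.png")
a=cv2.resize(im[245:370,335:420],None,fx=4.6,fy=4.6,interpolation=cv2.INTER_CUBIC)
b=cv2.resize(im[180:290,182:304],None,fx=3.2,fy=3.2,interpolation=cv2.INTER_CUBIC)
c=np.zeros((580,800,3),np.uint8);c[:a.shape[0],:a.shape[1]]=a[:580];c[:b.shape[0],400:400+b.shape[1]]=b
cv2.imwrite("pics/crop0.png",c)
# plate top face segmentation
g=im.astype(int);m=((g.min(2)>140)&(g.max(2)-g.min(2)<40)).astype(np.uint8)
m[:245]=0;m[370:]=0;m[:,:335]=0;m[:,415:]=0
cnt=max(cv2.findContours(m,0,1)[0],key=cv2.contourArea);h=cv2.convexHull(cnt)
w=np.array([ray("top",*p[0],46)[:2] for p in h],np.float32);print(cv2.minAreaRect(w),cv2.minAreaRect(h))
```

```text
((457.68927001953125, -230.71018981933594), (179.63108825683594, 60.23833084106445), 14.048105239868164) ((379.365478515625, 307.3177185058594), (110.26631927490234, 36.559112548828125), 75.3791275024414)
```

View pics/crop0.png

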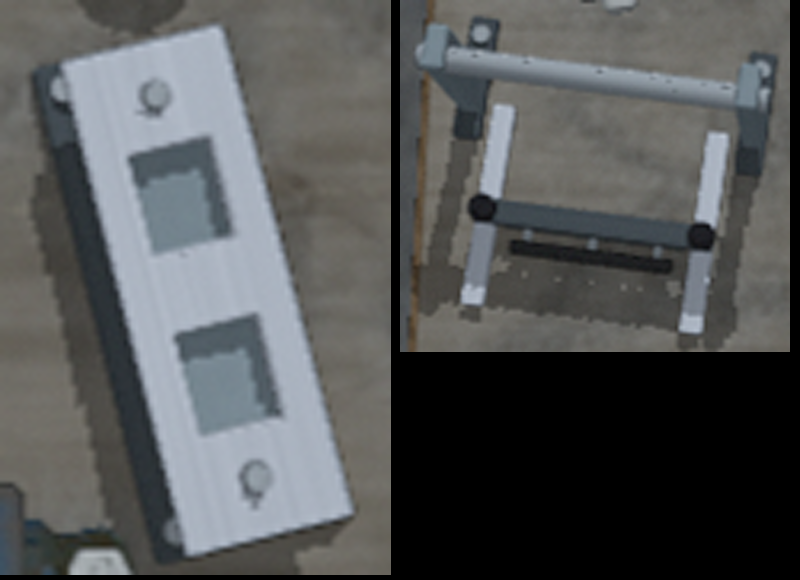

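```bash
cat >> h.py <<'E'
def cp(u,v): return 182+(u-400)/3.2-.34,180+v/3.2-.34
E
python3 - <<'E'
from h import *
f=lambda u,v,z:ray("top",*cp(u,v),z)[:2]
L=f(435,38,106);R=f(750,76,106)
print("posts",L,R,np.linalg.norm(L-R))
o=(L+R)/2;d=L-R;yaw=np.arctan2(-d[0],d[1]);print("o",o,"yaw",np.degrees(yaw))
# bar centreline top z=102
print("bar ends",f(455,60,102),f(737,96,102))
ex=np.array([np.cos(yaw),np.sin(yaw)]);ey=np.array([-ex[1],ex[0]])
for n,u,v,z in[("railL",473,303,8),("railR",691,331,8),("railLt",503,104,8),("railRt",718,132,8),("padL",512,254,7),("padR",670,274,7),("knobL",482,207,26),("knobR",702,237,26)]:
    q=f(u,v,z)-o;print(n,np.round([q@ex,q@ey],1))
E
```

```text
posts [635.10003439  72.58988545] [617.06691385 -84.69987678] 158.32012739570686
o [626.08347412  -6.05499567] yaw -6.540349652574102
bar ends [624.90125969  62.99056508] [607.71056214 -78.21762045]
railL [-121.1   60. ]
railR [-121.9  -59.5]
railLt [-9.6 61. ]
railRt [-10.8 -59.5]
padL [-91.9  43.3]
padR [-92.4 -43.9]
knobL [-70.7  59.6]
knobR [-72.5 -60. ]
```

```bash
cat >> h.py <<'E'
def plan(pos,yaw,tilt,n,g=-1,rnd=0,lead=0):
    """rows from measured pose to TCP pos; tool x along yaw heading when tilt=0; tilt: tool z swings to heading by tilt deg"""
    s=env.state();R0=Ro.from_euler('xyz',s["ee_rot"],degrees=True);p0=np.array(s["ee_pos"])
    T=Ro.from_euler('z',yaw,degrees=True)*Ro.from_euler('y',-tilt,degrees=True)*Ro.from_euler('x',180,degrees=True)
    rv=(R0.inv()*T).as_rotvec(degrees=True);dp=np.array(pos,float)-p0;out=[];R=R0;p=p0.copy()
    for i in range(n):
        tgt=p0+dp*(i+1)/n
        l=np.round(R.inv().apply(tgt-p),rnd);r=np.round(rv/n,1)
        out.append(" ".join(f"{v:g}" for v in [g,*l,*r]));p=p+R.apply(l);R=R*Ro.from_rotvec(r,degrees=True)
    print("; ".join(out));print("end",np.round(p,1),np.round((R.inv()*T).as_rotvec(degrees=True),1))
def st():
    s=env.state();print({k:np.round(s[k],2) for k in("time_s","ee_pos","ee_rot","force","gripper_width","gripper_force","qpos")})
E
python3 - <<'E'
from h import *
def P(c):
    m=camera_model(c);return np.array(m["K"])@np.c_[m["R"],np.ravel(m["t"])]
for a,b in[((340,350),(475,255)),((323,350),(455,257)),((306,352),(440,262))]:
    X=cv2.triangulatePoints(P("top"),P("scene"),np.float64(a),np.float64(b)).ravel();X=X[:3]/X[3]
    print(np.round(X),np.round(proj("top",X)),np.round(proj("scene",X)))
print(proj("top",[399.6,-153.9,105]))
plan([458,-231,150],14,0,15)
E
```

```text
[ 372. -170.  115.] [346. 363.] [461. 253.]
[ 379. -141.  122.] [326. 358.] [447. 256.]
[ 381. -113.  126.] [308. 356.] [436. 262.]
[334.55737097 343.16493794]
-1 -34 -42 5 0 -0 9.7; -1 -41 -36 5 0 -0 9.7; -1 -46 -29 5 0 -0 9.7; -1 -50 -21 5 0 -0 9.7; -1 -53 -11 5 0 -0 9.7; -1 -54 -3 5 0 -0 9.7; -1 -54 7 5 0 -0 9.7; -1 -52 15 5 0 -0 9.7; -1 -49 24 5 0 -0 9.7; -1 -44 32 5 0 -0 9.7; -1 -38 39 5 0 -0 9.7; -1 -31 45 5 0 -0 9.7; -1 -23 49 5 0 -0 9.7; -1 -14 52 5 0 -0 9.7; -1 -5 54 5 0 -0 9.7
end [ 457.9 -230.8  149.9] [-0.  -0.   0.5]
```

```bash
python3 -m crank '-1 -34 -42 0 0 0 9.7; -1 -41 -36 0 0 0 9.7; -1 -46 -29 0 0 0 9.7; -1 -50 -21 0 0 0 9.7; -1 -53 -11 0 0 0 9.7; -1 -54 -3 0 0 0 9.7; -1 -54 7 0 0 0 9.7; -1 -52 15 0 0 0 9.7; -1 -49 24 0 0 0 9.7; -1 -44 32 0 0 0 9.7'
python3 -m crank '-1 -38 39 0 0 0 9.7; -1 -31 45 0 0 0 9.7; -1 -23 49 0 0 0 9.7; -1 -14 52 0 0 0 9.7; -1 -5 54 0 0 0 9.7; -1 0 0 0 0 0 0'
python3 - <<'E'
from h import *
st();plan([472.5,-227,120],14,0,4)
E
```

```text
time_s: 1.85
ee_pos: [371.0, 24.4, 225.3]
ee_rot: [179.9, -0.1, 62.7]
force: [1.1, 0.2, 0.8]
gripper_width: 91.1
gripper_force: 0.0
time_s: 2.6
ee_pos: [458.7, -233.9, 224.5]
ee_rot: [180.0, -0.0, 14.3]
force: [-0.6, 0.3, -0.3]
gripper_width: 91.3
gripper_force: 0.0
{'time_s': np.float64(2.6), 'ee_pos': array([ 458.75, -233.88,  224.49]), 'ee_rot': array([ 1.7996e+02, -1.0000e-02,  1.4280e+01]), 'force': array([-0.6 ,  0.35, -0.27]), 'gripper_width': np.float64(91.25), 'gripper_force': np.float64(0.0), 'qpos': array([-2.828e+01,  1.290e+01,  9.736e+01, -3.000e-02,  6.971e+01,
        4.745e+01])}
-1 4 -1 26 0 -0 0.1; -1 4 -1 26 0 -0 0.1; -1 3 -1 26 0 -0 0.1; -1 4 -0 26 0 -0 0.1
end [ 472.6 -227.4  120.5] [ 0.  -0.  -0.1]
```

```bash
python3 -m crank '-1 4 -1 26 0 0 0.1; -1 4 -1 26 0 0 0.1; -1 3 -1 26 0 0 0.1; -1 4 0 26 0 0 0; -1 0 0 0 0 0 0;-1 0 0 0 0 0 0'
python3 - <<'E'
from h import *
st();s=env.state();im=grab_frame("wrist");m=camera_model("wrist");M=np.array(m["mount"]);K=np.array(m["K"])
R=Ro.from_euler('xyz',s["ee_rot"],degrees=True).as_matrix();p=np.array(s["ee_pos"])
c,a=14*np.pi/180,0
for x in(-90,90):
  for y in(-30,30):
    X=np.array([457.7+x*np.cos(c)-y*np.sin(c),-230.7+x*np.sin(c)+y*np.cos(c),46])
    t=R.T@(X-p);q=K@(M[:3,:3].T@(t-M[:3,3]));q=q[:2]/q[2];print(q)
    if abs(q).max()<2000: cv2.circle(im,tuple(int(v) for v in q),4,(0,0,255),1)
cv2.imwrite("pics/w1.png",im)
E
```

```text
time_s: 3.35
ee_pos: [472.0, -223.9, 121.9]
ee_rot: [180.0, -0.1, 14.3]
force: [-0.2, 0.3, 0.1]
gripper_width: 91.3
gripper_force: 0.0
{'time_s': np.float64(3.35), 'ee_pos': array([ 472.01, -223.92,  121.94]), 'ee_rot': array([ 1.7996e+02, -6.0000e-02,  1.4270e+01]), 'force': array([-0.23,  0.25,  0.08]), 'gripper_width': np.float64(91.28), 'gripper_force': np.float64(0.0), 'qpos': array([-2.6650e+01,  1.8750e+01,  1.0525e+02,  1.0000e-02,  5.5920e+01,
        4.9080e+01])}
[366.70309567 392.41042442]
[282.31376844 392.20677653]
[376.77888002 129.95180716]
[275.35368331 129.62257781]
```

View pics/w1.png

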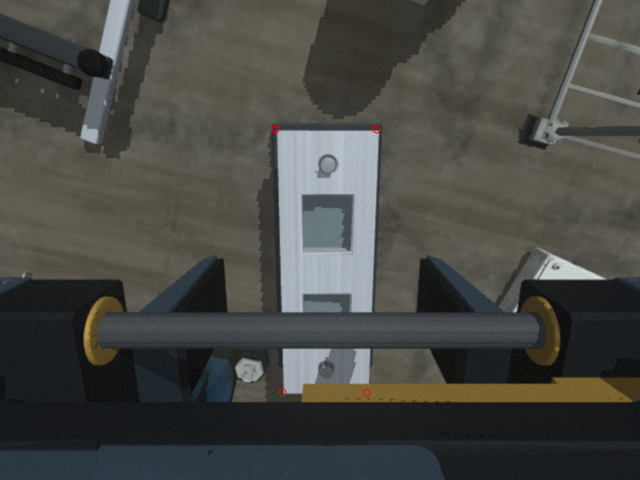

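The projected plate corners land on the plate (holes at (327,163) and (327,368)), within about 1 mm. I'll centre on it and descend.

```bash
python3 -m crank '-1 0 4 10 0 0 0.2; -1 0 0 25 0 0 0; -1 0 0 25 0 0 0; -1 0 0 20 0 0 0; -1 0 0 10 0 0 0; -1 0 0 0 0 0 0;-1 0 0 0 0 0 0' && python3 -m crank '0.2 0 0 0 0 0 0; 0.4 0 0 0 0 0 0; 1 0 0 0 0 0 0; 1 0 0 0 0 0 0; 1 0 0 0 0 0 0; 1 0 0 0 0 0 0; 1 0 0 0 0 0 0; 1 0 0 0 0 0 0' 35
```

```text
time_s: 4.28
ee_pos: [473.2, -228.4, 31.6]
ee_rot: [179.9, -0.1, 14.0]
force: [0.0, -0.6, 0.9]
gripper_width: 91.0
gripper_force: 0.0
time_s: 5.28
ee_pos: [472.6, -227.8, 31.1]
ee_rot: [-180.0, -0.0, 14.0]
force: [-1.1, 2.8, 4.9]
gripper_width: 59.7
gripper_force: 35.0
```

```bash
python3 -m crank '1 0 0 -4 0 0 0; 1 0 0 -5 0 0 0; 1 0 0 -6 0 0 0; 1 0 0 -6 0 0 0; 1 0 0 -6 0 0 0; 1 0 0 -6 0 0 0; 1 0 0 0 0 0 0' && python3 -m crank '1 0 0 -20 0 0 0; 1 0 0 -30 0 0 0; 1 0 0 -30 0 0 0; 1 0 0 -30 0 0 0; 1 0 0 -30 0 0 0; 1 0 0 0 0 0 0; 1 0 0 0 0 0 0'
python3 - <<'E'
from h import *
st();s=env.state();im=grab_frame("wrist");cv2.imwrite("pics/w2.png",im)
e=np.radians(-6.5);ex=np.array([np.cos(e),np.sin(e),0]);o=np.array([618,-5.5,0])
th=np.radians(40);d=125;along=np.array([*(ex[:2]*np.cos(th)),np.sin(th)]);nn=np.array([*(-ex[:2]*np.sin(th)),np.cos(th)])
foot=o-ex*d;grip=foot+along*105+nn*6;tcp=grip-nn*8
print("target tcp",tcp)
plan(tcp+[0,0,90],-6.5,0,10,1)
plan(tcp+[0,0,90],-6.5,40,10,1)
E
```

```text
time_s: 6.15
ee_pos: [473.0, -228.3, 64.6]
ee_rot: [179.9, -0.1, 14.0]
force: [0.5, -0.0, -3.9]
gripper_width: 59.8
gripper_force: 35.0
time_s: 7.02
ee_pos: [471.7, -227.6, 202.5]
ee_rot: [-179.9, 0.1, 14.0]
force: [-1.3, 0.4, -3.9]
gripper_width: 59.7
gripper_force: 35.0
{'time_s': np.float64(7.02), 'ee_pos': array([ 471.71, -227.6 ,  202.46]), 'ee_rot': array([-1.799e+02,  1.100e-01,  1.401e+01]), 'force': array([-1.26,  0.45, -3.92]), 'gripper_width': np.float64(59.7), 'gripper_force': np.float64(35.0), 'qpos': array([-27.02,  14.7 ,  98.21,   0.  ,  67.24,  48.97])}
target tcp [574.99845028  -0.60059227  65.96061013]
1 16 -20 5 -0 0 2.1; 1 14 -20 4 -0 0 2.1; 1 14 -20 5 -0 0 2.1; 1 14 -21 5 -0 0 2.1; 1 12 -22 4 -0 0 2.1; 1 12 -22 5 -0 0 2.1; 1 11 -22 4 -0 0 2.1; 1 10 -23 5 -0 0 2.1; 1 9 -23 5 -0 0 2.1; 1 9 -24 4 -0 0 2.1
end [ 5.754e+02 -3.000e-01  1.562e+02] [-0.1  0.2 -0.5]
1 16 -20 5 -0.7 4 2; 1 14 -20 5 -0.7 4 2; 1 13 -20 6 -0.7 4 2; 1 13 -21 7 -0.7 4 2; 1 11 -22 7 -0.7 4 2; 1 9 -22 8 -0.7 4 2; 1 9 -23 8 -0.7 4 2; 1 7 -23 9 -0.7 4 2; 1 5 -23 8 -0.7 4 2; 1 4 -23 9 -0.7 4 2
end [574.9  -0.9 155.7] [-0.2 -0.2 -0.4]
```

View pics/w2.png

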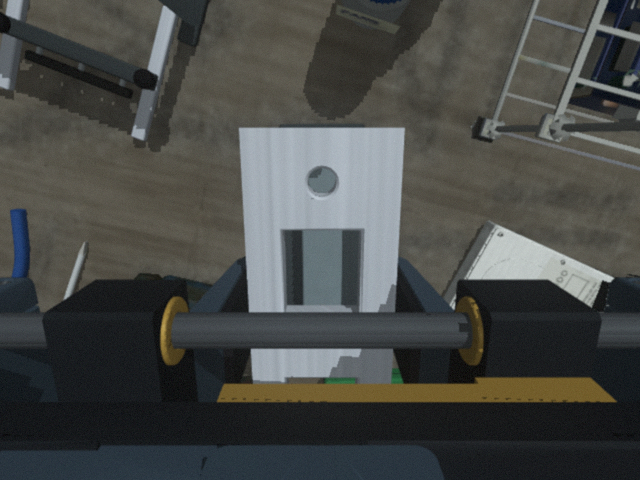

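Plate is held level, with its hole at (322,182). Now carrying it to above the rack while tilting.

```bash
python3 -m crank '1 16 -20 5 -0.7 4 2; 1 14 -20 5 -0.7 4 2; 1 13 -20 6 -0.7 4 2; 1 13 -21 7 -0.7 4 2; 1 11 -22 7 -0.7 4 2; 1 9 -22 8 -0.7 4 2; 1 9 -23 8 -0.7 4 2; 1 7 -23 9 -0.7 4 2; 1 5 -23 8 -0.7 4 2; 1 4 -23 9 -0.7 4 2'
python3 -m crank '1 0 0 0 0 0 0; 1 0 0 0 0 0 0'
python3 - <<'E'
from h import *
st();cv2.imwrite("pics/s3.png",grab_frame("scene"))
plan([575,-0.6,90],-6.5,40,4,1)
E
```

```text
time_s: 8.32
ee_pos: [564.7, -23.9, 156.9]
ee_rot: [178.6, -36.8, -5.1]
force: [-0.4, -1.7, -4.4]
gripper_width: 59.5
gripper_force: 35.0
time_s: 8.57
ee_pos: [566.8, -25.3, 159.5]
ee_rot: [178.6, -37.0, -5.2]
force: [0.9, 0.2, -4.4]
gripper_width: 59.4
gripper_force: 35.0
{'time_s': np.float64(8.57), 'ee_pos': array([566.82, -25.28, 159.49]), 'ee_rot': array([178.59, -37.01,  -5.17]), 'force': array([ 0.91,  0.19, -4.42]), 'gripper_width': np.float64(59.37), 'gripper_force': np.float64(35.0), 'qpos': array([ -1.73,   8.66, 125.12, -20.56,   9.95, 113.03])}
1 -9 -7 15 0.1 0.7 0.3; 1 -10 -6 14 0.1 0.7 0.3; 1 -10 -7 15 0.1 0.7 0.3; 1 -10 -6 14 0.1 0.7 0.3
end [575.   -1.1  89.9] [ 0.2  0.1 -0.1]
```

View pics/s3.png

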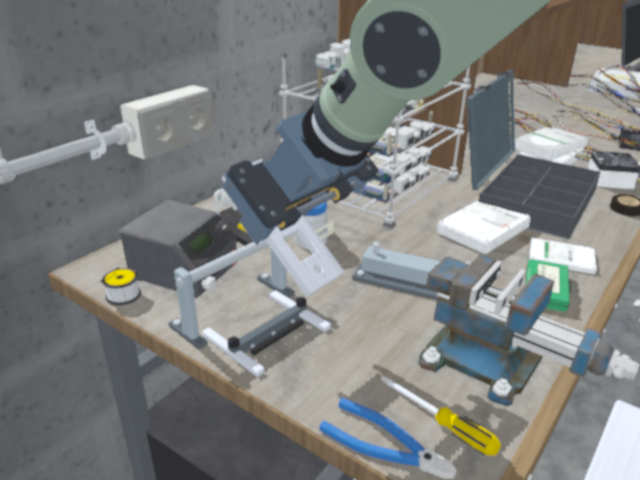

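The picture shows the plate tilted over the rack with its head near (290,235), clear of the bar. But q5 is already 10°, close to its 2.8° limit, so I'll check which tilt is reachable low down before descending.

```bash
cat > k.py <<'E'
import numpy as np
from scipy.optimize import least_squares
D=[(18.31,89.64,0,72.04,575.0,225),(12.90,97.36,0,69.71,514.9,224.5),(18.75,105.25,0,55.92,522.4,121.9),(14.7,98.21,0,67.24,523.8,202.5),(8.66,125.12,-20.56,9.95,567.4,159.5)]
def fk(p,q2,q3,q4,q5):
    h,a1,a2,a3,L=p;q2,q3,q4,q5=np.radians([q2,q3,q4,q5])
    # forearm dir in plane: elevation below vertical angle q2+q3 from up
    f=q2+q3;u=np.array([np.sin(f),np.cos(f)]);n=np.array([np.cos(f),-np.sin(f)])
    w=np.array([a1+a2*np.sin(q2),h+a2*np.cos(q2)])+a3*u
    return w+L*(np.cos(q5)*u+np.sin(q5)*np.cos(q4)*n)
s=least_squares(lambda p:np.ravel([fk(p,*d[:4])-d[4:] for d in D]),[400,0,450,400,250])
P=s.x
if __name__=="__main__":
    print(np.round(P),np.round(s.fun,1))
    for r,z in((575,66),(590,75),(575,85),(560,66)):
      for t in(0,10,20,25,30,40):
        T=np.radians(t);w=np.array([r,z])-P[4]*np.array([np.sin(T),-np.cos(T)])
        q=least_squares(lambda q:fk([*P[:4],0],q[0],q[1],0,0)-w,[15,110]).x
        print(r,z,t,np.round(q),"q5",round(180-t-q.sum(),1))
E
python3 k.py
```

```text
[ 99.   4. 589. 402. 309.] [-3.2  0.4 -1.9  0.6  4.8  1.1 -0.7  0.9  1.  -3. ]
575 66 0 [ 26. 103.] q5 51.0
575 66 10 [ 22. 111.] q5 37.1
575 66 20 [ 19. 119.] q5 22.1
575 66 25 [ 18. 122.] q5 14.2
575 66 30 [ 18. 126.] q5 5.8
575 66 40 [ 18. 134.] q5 -12.2
590 75 0 [ 27. 100.] q5 53.1
590 75 10 [ 23. 108.] q5 39.2
590 75 20 [ 20. 116.] q5 24.3
590 75 25 [ 19. 120.] q5 16.4
590 75 30 [ 18. 124.] q5 8.1
590 75 40 [ 18. 131.] q5 -9.6
575 85 0 [ 25. 102.] q5 53.5
575 85 10 [ 21. 109.] q5 39.7
575 85 20 [ 18. 117.] q5 25.0
575 85 25 [ 17. 121.] q5 17.2
575 85 30 [ 16. 125.] q5 9.0
575 85 40 [ 16. 133.] q5 -8.6
560 66 0 [ 25. 105.] q5 50.0
560 66 10 [ 21. 113.] q5 36.2
560 66 20 [ 18. 120.] q5 21.3
560 66 25 [ 17. 124.] q5 13.4
560 66 30 [ 17. 128.] q5 5.0
560 66 40 [ 17. 136.] q5 -13.1
```

Only tool tilts up to about 25° are reachable down there. So I'll go in with the tool at 22° and let the bar pivot the plate up in a lighter grip as I descend, until the foot meets the bench.

Run:
```python
from h import *
plan([573,-0.3,125],-6.5,22,5,1)
```

```text
1 -4 -5 6 0.1 -3 0.2; 1 -3 -6 6 0.1 -3 0.2; 1 -3 -5 6 0.1 -3 0.2; 1 -3 -5 7 0.1 -3 0.2; 1 -2 -5 6 0.1 -3 0.2
end [ 5.731e+02 -4.000e-01  1.252e+02] [ 0.2 -0.1 -0.1]
```

```bash
python3 -m crank '1 -4 -5 6 0.1 -3 0.2; 1 -3 -6 6 0.1 -3 0.2; 1 -3 -5 6 0.1 -3 0.2; 1 -3 -5 7 0.1 -3 0.2; 1 -2 -5 6 0.1 -3 0.2; 1 0 0 0 0 0 0; 1 0 0 0 0 0 0' >/dev/null
python3 - <<'E'
from h import *
st();plan([573,-0.3,95],-6.5,22,4,1)
E
```

```text
{'time_s': np.float64(9.5), 'ee_pos': array([ 5.7308e+02, -3.6000e-01,  1.2560e+02]), 'ee_rot': array([179.8 , -22.18,  -6.57]), 'force': array([-0.08,  0.3 , -3.36]), 'gripper_width': np.float64(59.45), 'gripper_force': np.float64(35.0), 'qpos': array([  0.42,  14.49, 115.46,  -6.  ,  28.18, 101.77])}
1 -3 -0 7 0.1 -0 -0; 1 -3 -0 7 0.1 -0 -0; 1 -3 -0 7 0.1 -0 -0; 1 -3 -0 7 0.1 -0 -0
end [ 5.725e+02 -3.000e-01  9.510e+01] [-0.2 -0.2 -0.1]
```

```bash
python3 -m crank '1 -3 0 7 0 0 0; 1 -3 0 7 0 0 0; 1 -3 0 7 0 0 0; 1 -3 0 7 0 0 0; 1 0 0 0 0 0 0' 18; for i in 1 2; do :; done; python3 -m crank '1 -1.5 0 3.7 0 0 0; 1 -1.5 0 3.7 0 0 0; 1 0 0 0 0 0 0'; python3 -m crank '1 -1.5 0 3.7 0 0 0; 1 0 0 0 0 0 0'; python3 -m crank '1 -1.5 0 3.7 0 0 0; 1 0 0 0 0 0 0'
```

```text
time_s: 10.12
ee_pos: [572.2, -0.1, 94.1]
ee_rot: [179.8, -22.0, -6.5]
force: [0.0, 0.3, -4.2]
gripper_width: 59.8
gripper_force: 18.0
time_s: 10.5
ee_pos: [572.5, -0.1, 86.8]
ee_rot: [179.8, -22.1, -6.5]
force: [-0.1, 0.6, -3.8]
gripper_width: 60.0
gripper_force: 18.0
time_s: 10.75
ee_pos: [572.5, -0.1, 82.8]
ee_rot: [179.8, -22.1, -6.5]
force: [0.3, 0.3, -4.4]
gripper_width: 59.7
gripper_force: 18.0
time_s: 11.0
ee_pos: [573.3, -0.1, 79.4]
ee_rot: [179.8, -22.2, -6.5]
force: [-0.2, -0.7, -2.8]
gripper_width: 59.8
gripper_force: 18.0
```

```bash
python3 -m crank '1 -1.5 0 3.7 0 0 0; 1 0 0 0 0 0 0'; python3 -m crank '1 -1.5 0 3.7 0 0 0; 1 0 0 0 0 0 0'
python3 - <<'E'
from h import *
cv2.imwrite("pics/s4.png",cv2.resize(grab_frame("scene")[180:400,130:400],None,fx=2.6,fy=2.6,interpolation=cv2.INTER_CUBIC))
E
```

```text
time_s: 11.25
ee_pos: [573.0, -0.1, 75.2]
ee_rot: [179.8, -22.2, -6.5]
force: [0.4, -0.2, -1.0]
gripper_width: 59.4
gripper_force: 18.0
time_s: 11.5
ee_pos: [572.4, -0.1, 70.7]
ee_rot: [179.8, -22.1, -6.5]
force: [0.4, 0.4, -2.3]
gripper_width: 60.0
gripper_force: 18.0
```

View pics/s4.png

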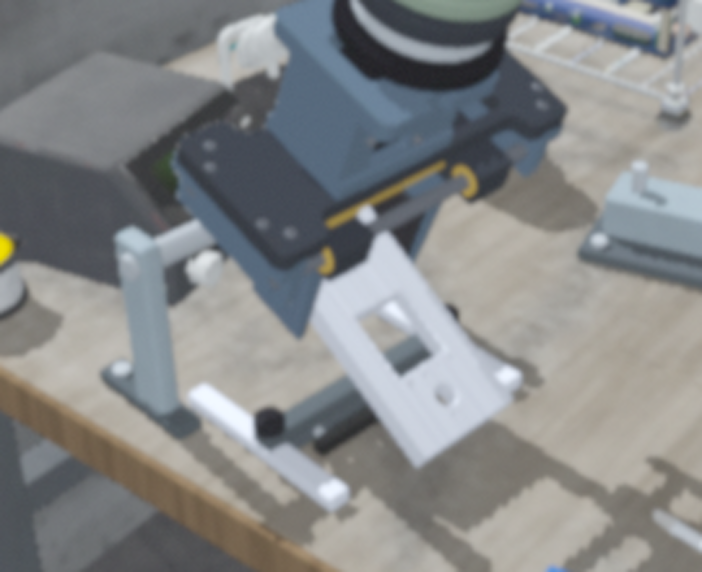

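The plate is pivoting on the bar as intended. Its foot, near (420,465) in the crop, is still just above the bench, so I'll continue down.

```bash
for i in 1; do python3 -m crank '1 -1.1 0 2.8 0 0 0; 1 0 0 0 0 0 0'; python3 -m crank '1 -0.8 0 1.9 0 0 0; 1 0 0 0 0 0 0';python3 -m crank '1 -0.8 0 1.9 0 0 0; 1 0 0 0 0 0 0'; done
```

```text
time_s: 11.8
ee_pos: [572.6, -0.1, 67.8]
ee_rot: [179.8, -22.1, -6.5]
force: [-0.7, -0.0, -2.4]
gripper_width: 59.7
gripper_force: 18.0
time_s: 12.05
ee_pos: [572.7, -0.2, 65.9]
ee_rot: [179.8, -22.1, -6.5]
force: [-0.3, -0.1, -1.5]
gripper_width: 60.1
gripper_force: 18.0
time_s: 12.3
ee_pos: [572.6, -0.1, 63.8]
ee_rot: [179.8, -22.1, -6.5]
force: [-0.5, 0.5, -1.2]
gripper_width: 60.0
gripper_force: 18.0
```

```bash
python3 -m crank '1 -0.8 0 1.9 0 0 0; 1 0 0 0 0 0 0'; python3 -m crank '1 -0.8 0 1.9 0 0 0; 1 0 0 0 0 0 0'
python3 - <<'E'
from h import *
cv2.imwrite("pics/s5.png",cv2.resize(grab_frame("scene")[180:400,130:400],None,fx=2.6,fy=2.6,interpolation=cv2.INTER_CUBIC))
E
```

```text
time_s: 12.55
ee_pos: [572.8, -0.2, 63.5]
ee_rot: [179.8, -22.3, -6.5]
force: [-7.0, 0.2, 11.1]
gripper_width: 59.8
gripper_force: 18.0
time_s: 12.8
ee_pos: [573.4, -0.2, 62.5]
ee_rot: [179.8, -22.4, -6.5]
force: [-9.3, -0.0, 18.8]
gripper_width: 60.1
gripper_force: 18.0
```

View pics/s5.png

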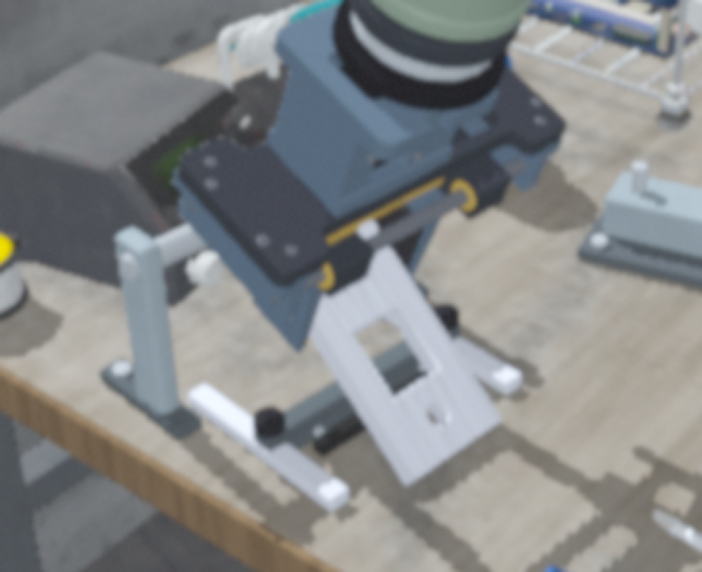

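The foot is on the bench (the force jumped to 19 N) and the plate lies on the bar. I'll ease off, release and withdraw along the tool axis.

```bash
python3 -m crank '1 0.8 0 -1.9 0 0 0; 1 0 0 0 0 0 0' 8; python3 -m crank '0.2 0 0 0 0 0 0; 0 0 0 0 0 0 0; -0.5 0 0 0 0 0 0; -0.5 0 0 0 0 0 0; -0.5 0 0 0 0 0 0; -0.5 0 0 0 0 0 0'; python3 -m crank '-0.5 0 0 -10 0 0 0; -0.5 0 0 -20 0 0 0; -0.5 0 0 -30 0 0 0; -0.5 0 0 -30 0 0 0; -0.5 -20 0 -20 0 0 0; -0.5 -20 0 0 0 -4 0; -0.5 -20 0 0 0 -4 0; -0.5 -20 0 0 0 -4 0; -0.5 -20 0 0 0 -4 0; -0.5 -20 0 0 0 -4 0'
python3 - <<'E'
from h import *
st();a=grab_frame("top");cv2.imwrite("pics/t6.png",a);b=grab_frame("scene");cv2.imwrite("pics/s6.png",b)
c=np.zeros((600,800,3),np.uint8)
c[:480,:390]=cv2.resize(a[175:325,182:304],(390,480),interpolation=2);c[:480,400:]=cv2.resize(b[200:400,150:317],(400,480),interpolation=2)
cv2.imwrite("pics/c6.png",c)
for cam in("top","scene"):print([(np.round(r["point"]),r["p"]) for r in models.search_frame("plate_center",cam)][:2])
E
```

```text
time_s: 13.1
ee_pos: [572.6, -0.2, 62.1]
ee_rot: [179.8, -22.1, -6.6]
force: [-3.6, 0.4, 6.2]
gripper_width: 60.0
gripper_force: 8.0
time_s: 13.85
ee_pos: [572.9, -0.2, 61.9]
ee_rot: [179.8, -22.2, -6.6]
force: [-0.5, 0.0, 0.3]
gripper_width: 68.2
gripper_force: 0.0
time_s: 15.1
ee_pos: [416.6, 18.3, 132.5]
ee_rot: [179.8, -2.1, -6.6]
force: [0.3, 0.0, 0.1]
gripper_width: 68.5
gripper_force: 0.0
{'time_s': np.float64(15.1), 'ee_pos': array([416.61,  18.33, 132.55]), 'ee_rot': array([179.83,  -2.09,  -6.61]), 'force': array([0.32, 0.01, 0.13]), 'gripper_width': np.float64(68.55), 'gripper_force': np.float64(0.0), 'qpos': array([  1.29,   8.32, 118.29,  -0.59,  51.35,  98.26])}
[(array([556.,   3.,  69.]), 0.56)]
[(array([552.,   5.,  63.]), 0.68), (array([617.,  74.,  55.]), 0.24)]
```

View pics/c6.png

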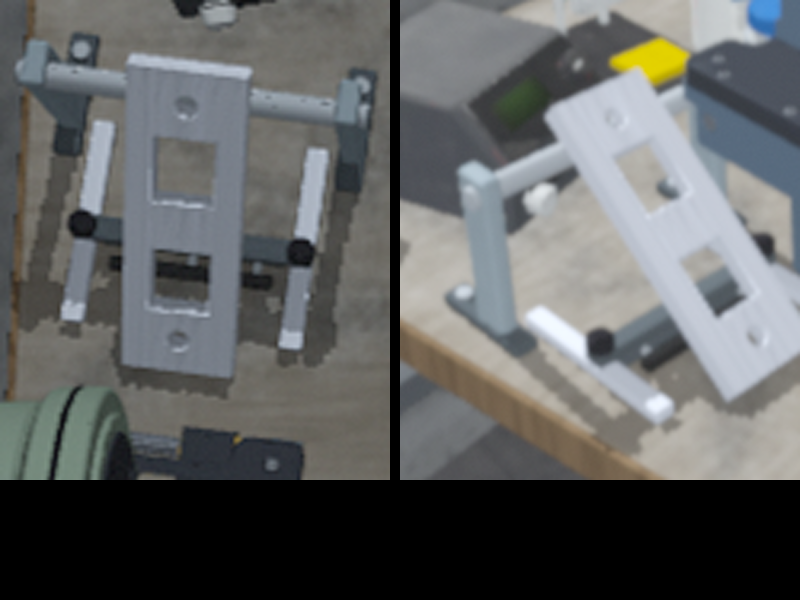

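Plate leans square on the bar, let go. In the crop the foot edge runs from (122,363) to (233,377), and the heel pad is at about row 265–280. Now measuring the foot for the push.

Run:
```python
from h import *
e=np.radians(-6.5);ex=np.array([np.cos(e),np.sin(e)]);ey=np.array([-ex[1],ex[0]]);o=np.array([618,-5.5])
for n,u,v,z in(("footL",122,363,9),("footR",233,377,9),("padL",111,265,7),("padR",271,285,7),("headL",127,57,118),("headR",249,69,118)):
    q=ray("top",182+u/390*122-.34,175+v/480*150-.34,z)[:2]-o;print(n,np.round([q@ex,q@ey],1))
t=o+ex*-172+ey*2
plan([*t,90],-6.5,0,2,0.45);print(t)
```

```text
footL [-133.4   30.2]
footR [-133.7  -30.4]
padL [-81.1  44.7]
padR [-81.5 -43.8]
headL [ 9.4 31.4]
headR [ 10.7 -28.9]
0.45 14 -1 22 0.1 -1.1 -0.1; 0.45 14 -0 21 0.1 -1.1 -0.1
end [447.1  15.7  90.3] [-0.  -0.1  0.1]
[447.33204725  15.95809648]
```

```bash
python3 -m crank '0.45 14 0.5 22 0.1 -1.1 0; 0.45 14 0.5 21 0.1 -1.1 0; 0.45 0 0 0 0 0 0; 0.45 0 0 0 0 0 0; 0.45 0 0 0 0 0 0'
python3 - <<'E'
from h import *
t=np.array([618,-5.5])-172*np.array([.9936,-.1132])
st();plan([*t,15.5],-6.5,0,5,0.45)
E
```

```text
time_s: 15.92
ee_pos: [446.1, 13.8, 90.6]
ee_rot: [-180.0, -0.0, -6.6]
force: [0.5, 0.9, -0.4]
gripper_width: 25.5
gripper_force: 0.0
{'time_s': np.float64(15.92), 'ee_pos': array([446.08,  13.77,  90.61]), 'ee_rot': array([-1.7999e+02, -5.0000e-02, -6.6100e+00]), 'force': array([ 0.54,  0.95, -0.41]), 'gripper_width': np.float64(25.51), 'gripper_force': np.float64(0.0), 'qpos': array([2.8000e-01, 1.4890e+01, 1.1696e+02, 1.0000e-02, 4.8100e+01,
       9.6890e+01])}
0.45 0 -0 15 -0 -0 -0; 0.45 0 -0 15 -0 -0 -0; 0.45 1 -0 15 -0 -0 -0; 0.45 -0 -0 15 -0 -0 -0; 0.45 -0 -0 15 -0 -0 -0
end [447.1  13.7  15.6] [-0.  -0.  -0.1]
```

```bash
python3 -m crank '0.45 0 0 15 0 0 0; 0.45 0 0 15 0 0 0; 0.45 0 0 15 0 0 0; 0.45 0 0 15 0 0 0; 0.45 0 0 14 0 0 0; 0.45 0 0 0 0 0 0; 0.45 0 0 0 0 0 0'; python3 -m crank '0.45 5 0 0 0 0 0; 0.45 5 0 0 0 0 0;0.45 5 0 0 0 0 0; 0.45 0 0 0 0 0 0';python3 -m crank '0.45 3 0 0 0 0 0; 0.45 3 0 0 0 0 0; 0.45 0 0 0 0 0 0';python3 -m crank '0.45 3 0 0 0 0 0; 0.45 3 0 0 0 0 0; 0.45 0 0 0 0 0 0'
```

```text
time_s: 16.8
ee_pos: [446.6, 13.7, 16.6]
ee_rot: [-180.0, -0.1, -6.6]
force: [-0.1, 0.0, 0.0]
gripper_width: 25.5
gripper_force: 0.0
time_s: 17.3
ee_pos: [461.7, 11.9, 15.8]
ee_rot: [-180.0, 0.0, -6.6]
force: [-0.4, -0.1, -0.4]
gripper_width: 25.2
gripper_force: 0.0
time_s: 17.68
ee_pos: [466.9, 11.2, 15.7]
ee_rot: [-180.0, 0.1, -6.6]
force: [-1.0, -0.7, 1.3]
gripper_width: 25.0
gripper_force: 0.2
time_s: 18.05
ee_pos: [471.1, 10.6, 15.4]
ee_rot: [180.0, 0.3, -6.6]
force: [-5.7, 0.7, 1.9]
gripper_width: 25.3
gripper_force: 2.5
```

```bash
python3 -m crank '0.45 2 0 0 0 0 0; 0.45 2 0 0 0 0 0;0.45 2 0 0 0 0 0; 0.45 2 0 0 0 0 0'; python3 -m crank '0.45 2 0 0 0 0 0; 0.45 2 0 0 0 0 0;0.45 2 0 0 0 0 0';python3 -m crank '0.45 2 0 0 0 0 0; 0.45 2 0 0 0 0 0; 0.45 1 0 0 0 0 0'
```

```text
time_s: 18.55
ee_pos: [481.2, 9.6, 15.6]
ee_rot: [-180.0, 0.0, -6.6]
force: [-2.2, 1.3, -1.2]
gripper_width: 25.3
gripper_force: 1.4
time_s: 18.92
ee_pos: [487.1, 9.0, 15.7]
ee_rot: [-180.0, 0.0, -6.6]
force: [-2.1, 0.5, -1.4]
gripper_width: 25.0
gripper_force: 1.4
time_s: 19.3
ee_pos: [492.0, 8.4, 15.8]
ee_rot: [-180.0, 0.0, -6.6]
force: [-3.7, 0.5, -3.1]
gripper_width: 24.9
gripper_force: 1.4
```

```bash
for k in 1; do python3 -m crank '0.45 1 0 0 0 0 0; 0.45 1 0 0 0 0 0' | grep -E "pos|force:"; python3 -m crank '0.45 1 0 0 0 0 0; 0.45 1 0 0 0 0 0'| grep -E "pos|force:"; python3 -m crank '0.45 1 0 0 0 0 0; 0.45 0 0 0 0 0 0'| grep -E "pos|force:"; done
```

```text
ee_pos: [493.8, 8.1, 15.7]
force: [-3.4, 0.7, -3.2]
gripper_force: 1.4
ee_pos: [495.9, 7.9, 15.7]
force: [-1.7, -0.2, -2.2]
gripper_force: 1.4
ee_pos: [497.1, 7.8, 15.8]
force: [-2.7, 0.3, -1.3]
gripper_force: 1.3
```

```bash
python3 -m crank '0.45 1 0 0 0 0 0; 0.45 1 0 0 0 0 0' | grep -E "pos|force:"; python3 -m crank '0.45 1 0 0 0 0 0; 0.45 0 0 0 0 0 0'| grep -E "pos|force:"; python3 -m crank '0.45 1 0 0 0 0 0; 0.45 0 0 0 0 0 0'| grep -E "pos|force:"
```

```text
ee_pos: [498.8, 7.5, 15.7]
force: [-3.0, -0.0, -1.4]
gripper_force: 1.5
ee_pos: [500.0, 7.4, 15.8]
force: [-3.6, -0.1, -1.9]
gripper_force: 1.3
ee_pos: [500.8, 7.3, 15.7]
force: [-2.6, -0.5, -2.2]
gripper_force: 1.5
```

```bash
python3 -m crank '0.45 1 0 0 0 0 0; 0.45 0 0 0 0 0 0' | grep -E "pos|force:"; python3 -m crank '0.45 1 0 0 0 0 0; 0.45 0 0 0 0 0 0'| grep -E "pos|force:"; python3 -m crank '0.45 1 0 0 0 0 0; 0.45 0 0 0 0 0 0'| grep -E "pos|force:"; python3 -m crank '0.45 1 0 0 0 0 0; 0.45 0 0 0 0 0 0'| grep -E "pos|force:"
```

```text
ee_pos: [501.3, 7.2, 15.6]
force: [-4.0, 0.7, -1.7]
gripper_force: 2.1
ee_pos: [502.0, 7.2, 15.6]
force: [-5.5, 1.1, -1.4]
gripper_force: 2.6
ee_pos: [502.4, 7.1, 15.5]
force: [-5.8, 1.8, -0.7]
gripper_force: 3.1
ee_pos: [502.8, 7.0, 15.4]
force: [-6.7, 0.8, 0.5]
gripper_force: 3.6
```

Force is rising steadily, so the pad is being pressed. A little more for margin.

```bash
python3 -m crank '0.45 1 0 0 0 0 0; 0.45 0 0 0 0 0 0' | grep -E "pos|force:"; python3 -m crank '0.45 1 0 0 0 0 0; 0.45 0 0 0 0 0 0'| grep -E "pos|force:"; python3 -m crank '0.45 1 0 0 0 0 0; 0.45 0 0 0 0 0 0'| grep -E "pos|force:"
```

```text
ee_pos: [503.2, 7.0, 15.3]
force: [-8.0, 1.1, 0.3]
gripper_force: 4.2
ee_pos: [503.5, 6.9, 15.3]
force: [-9.6, 1.3, 1.4]
gripper_force: 4.7
ee_pos: [503.9, 6.9, 15.2]
force: [-10.9, 1.7, 3.3]
gripper_force: 5.3
```

```bash
python3 -m crank '0.45 -1 0 0 0 0 0; 0.45 -1 0 0 0 0 0; 0.45 -1 0 0 0 0 0; 0.45 -2 0 0 0 0 0; 0.45 -3 0 0 0 0 0; 0.45 -5 0 0 0 0 0; 0.45 -10 0 0 0 0 0; 0.45 -20 0 0 0 0 0; 0.45 -30 0 -10 0 0 0; 0.45 -30 0 -40 0 0 0'|grep -E "pos|force:"; python3 -m crank '0.45 -20 0 -40 0 0 0; 0.45 0 0 0 0 0 0; 0.45 0 0 0 0 0 0'|grep -E "pos|force:"
python3 - <<'E'
from h import *
a=grab_frame("top");b=grab_frame("scene")
c=np.zeros((480,800,3),np.uint8)
c[:,:390]=cv2.resize(a[175:325,182:304],(390,480),interpolation=2);c[:,400:]=cv2.resize(b[200:400,150:317],(400,480),interpolation=2)
cv2.imwrite("pics/c7.png",c)
for n in("plate_center","jar_mid"):
  for cam in("top","scene"):print(n,[(np.round(r["point"]),r["p"]) for r in models.search_frame(n,cam)][:2])
E
```

```text
ee_pos: [403.4, 18.5, 65.2]
force: [0.3, -1.2, 0.6]
gripper_force: 0.0
ee_pos: [386.0, 20.7, 105.8]
force: [-0.5, -0.9, -0.8]
gripper_force: 0.0
plate_center []
plate_center [(array([577.,   2.,  73.]), 0.62)]
jar_mid [(array([ 650., -223.,   78.]), 0.58)]
jar_mid [(array([ 650., -200.,   50.]), 0.61)]
```

View pics/c7.png

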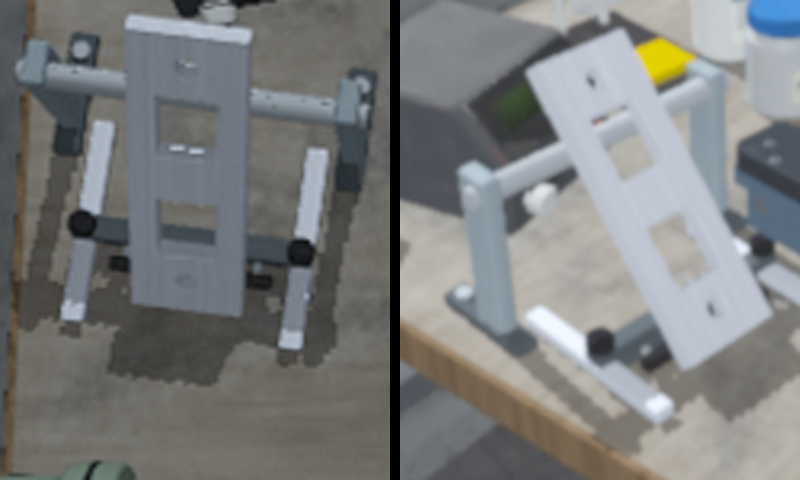

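The plate leans steeply and square, its foot at the pad (foot edge from (130,302) to (240,315)) and its head over the bar. The jar hasn't moved and the gripper is clear, so I'll hand the job in.

```bash
python3 -c "
from workcell import env
print(env.job_done())"
```

```text
the job is handed in; nothing more can be done
None
```

The plate is leaning square on the rest bar at about 50°, let go, with its foot pushed gently against the heel pad (about 11 N at the tool) and the jar not knocked; the job is handed in, and no verdict was returned.

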